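# Right the fallen post stand and lift its carrier level

## Robot

A 6-joint arm with a two-finger parallel gripper is mounted at the origin on the work surface. World frame = base frame: x ahead of the robot, y to its left, z up, the work surface at z = 0. Lengths are in m, angles in rad, forces in N, time in s.
With the tool pointing down it reaches from about 0.4 to 0.825 m from the base axis. Payload 7 kg.
Tool frame: the origin (TCP) lies at the very end of the fingers, on their centre line; the grasp point (between the pads) lies 19 mm behind it; z points along the fingers, y is the line along which they close (so a half turn about z gives the same grasp; the last joint's range is limited). The gripper opens to 85 mm and grips with 20 to 120 N. Pads are 22 mm wide; open, the fingers measure 114 mm over their backs; the gripper's body (76 mm by 85 mm) begins 54 mm behind the grasp point. The pads swing forward as they close: fully open they stand 13 mm farther back than shut.
Start: joints at [-0.833, 0.359, 0.012, 0, -1.224, -0.288], TCP at [0.293, -0.608, 0.231] pointing down, gripper open.
Joint ranges: [-3.07, 3.07], [-1.43, 2.12], [-1.02, 1.25], [-3.03, 1.67], [-3.05, -0], [-3.03, 3.03]. Speed limits (rad/s): [2.39, 2.39, 3.01, 3.14, 3.14, 3.14].

## Interface

Orientations are given as a rotation vector (axis times angle).
In Python, from station import env gives the robot as it stands.
- The arm moves only by the tool send_rows, never from a script. Its argument "rows" is text: rows parted by semicolons, each of 6 numbers parted by spaces: the shift along the tool's x, y, z in m, then the turn, a rotation vector about the tool's x, y, z in degrees. In form: x y z wx wy wz; .... A call has 1 to 20 rows; each row shifts and turns the commanded pose from where the row before left it, along the tool's axes as they then stand; what a row does not reach is not made up. A row lasts 1/12 s, in which the tool goes at most 41.7 mm and 7.16 degrees, less where a joint would pass 70% of its speed; a pose out of reach is approached as far as the arm can. A call is refused whole if a number of a shift passes 0.0417 or a number of a turn 7.16, either way. A call with a gripper value outside its range is refused whole. "claw" is the gripper command: -1 is shut, 1 is fully open, values between are in proportion, set as the call begins (left out, the last holds). The fingers move at their own pace and stop on an object; the grip force is fixed at half the most. Time passes only in rows, so rows that do not move let the fingers close. It gives the time, the measured TCP pose, the force, the opening and the grip force at its end, in the units of the state.
- env.get_obs(): the state, without advancing time (a new reading comes with each control period).
- env.read_camera(name): name is "side" or "top"; returns the picture (400x640x3 uint8, red, green, blue); there is no depth.
- env.get_calibration(name): a dict with "K" (3x3 intrinsics, pixels), "cam_to_world" (4x4, takes a point from camera to world coordinates). Camera axes: x right, y down, z forward; pixel columns grow to the right and rows downward; lengths in m; the calibration is good to about 2 mm. A picture is of the moment at which its call begins. get_calibration takes no time and is no camera call.
- env.close_job(): hands the job in; it is judged then, once.
The state is a dict: "clock": time; "qpos": joint angles; "joint_velocities": joint speeds; "joint_efforts": joint torques, N m; "tcp_pos": TCP position; "eef_rot": TCP orientation; "contact_force": force on the tool from outside, world axes, zero at the start; "torque": the same for the moment, N m; "finger_gap": finger opening in m; "gripper_force": force on a finger pad.
Only numpy, scipy, OpenCV 4.12 (cv2) and the standard library are available. Lean on these libraries where they do the work, as an engineer would, in place of code of your own. Each camera call takes 0.05 s, during which the arm holds its last target. There are 200 camera calls.

## Task

The little post stand has fallen over on the wooden carrier: stand it upright on its square foot on the carrier's deck and let go of it. Then lift the carrier straight up by its grip bar and finish holding it steady and level about 10 cm above where it stood on the granite, with the post stand still standing upright and the V-block still resting on it. Do not put it down, and leave the other things on the table where they are.

Things in the scene. Friction and masses are not known exactly. Their poses are not given: they have to be found in the camera images.
- carrier: Loose plywood carrier (tote tray), 0.4 kg, 230 x 290 mm in its own x and y. Origin: centre of its underside; z up. Deck top at z = 10 mm, round it a lip 8 mm wide, 6 mm high. A grip bar stands over its middle along its x. It starts flat on the granite, x pointing roughly away from the robot. Post stand on one side of the bar, V-block on the other (either way round), each about 90 mm from the bar.
- carrier_bar (a point): Centre of the carrier's wooden grip bar, 145 mm above the carrier's underside; axes as the carrier's. The bar runs along x: 150 mm long, 18 mm wide, 18 mm high (136 to 154 mm above the underside), on two posts 14 x 18 mm centred at x = +-60 mm. Carrier and load balance near this point; 0.8 kg in all.
- stand: Loose post stand, about 0.18 kg: square steel foot 52 x 52 x 24 mm, on it a round aluminium post 14 mm in diameter (24 to 86 mm above the underside) with a black cap 18 mm in diameter, 6 mm high; 92 mm tall. Origin: centre of the foot's underside; z axis along the post to the cap. Centre of mass 16 mm above the underside.
- stand_post (a point): Middle of the stand's post, 60 mm from the foot's underside; axes as the stand's. At the start the stand lies on a side face of its foot, post level, its axis 26 mm above the deck, cap pointing roughly towards the robot, within 0.25 rad of the carrier's -x. Tipped up over its foot's bottom edge it settles on its foot by itself once it leans less than about 55 degrees from upright.
- v_block: Loose dark steel V-block, 46 x 42 x 40 mm, 0.20 kg, resting upright on the carrier's deck, V opening upward, on the other side of the grip bar from the stand. Origin: centre of its underside; z up.
- ring_gauge: bystander: loose steel ring, 68 mm outside, 36 mm bore, 18 mm high, left of the carrier; origin at centre of underside
- plug_gauge: bystander: loose plug gauge lying on the table, about 120 mm long along its x, 22 mm thick, right of the carrier; origin under its middle
- dial_gauge: bystander: loose dial gauge lying face up, 56 mm dial, 20 mm high, with a stem reaching 81 mm along its x, right of the carrier; origin under the dial's centre
- square: bystander: small steel square standing on its 110 x 22 x 16 mm stock (along its x), blade up to 91 mm high, left of the carrier; origin at centre of underside
Mind the look-alikes: they are no part of the job. Several things have the shape of the v_block; the one meant has the colours described above.

How it is judged:
On the way:
1. the post stand stands upright on the carrier's deck, let go, while the carrier rests on the granite (angle between stand's own z axis and vertical below 0.1 rad and z of stand in the frame of carrier between 0.004 and 0.016 m and contact force between stand and the fingers below 0.05 N and linear speed of stand below 0.03 m/s and height (world z) of carrier below 0.006 m), for 0.3 s.
At the end, for the whole second after the job is handed in: Only the fingers hold the carrier, its underside 60 to 150 mm above the granite and within 170 mm of where it was, level within 0.1 rad, still; the post stand stands on its deck within 0.1 rad of upright, untouched by the robot; the V-block rests on the deck within 0.15 rad (height (world z) of carrier between 0.06 and 0.15 m and distance of carrier from where it was at the start of the episode below 0.17 m and angle between each of carrier, stand's own z axis and vertical below 0.1 rad and linear speed of carrier below 0.03 m/s and angular speed of carrier below 0.15 rad/s and contact force between carrier and the fingers above 2 N and z of stand in the frame of carrier between 0.004 and 0.016 m and angle between v_block's own z axis and vertical below 0.15 rad and z of v_block in the frame of carrier between 0.004 and 0.016 m and contact force between stand and the arm below 0.2 N and contact force between stand and the fingers below 0.2 N and contact force between carrier and ring_gauge below 0.2 N and contact force between carrier and plug_gauge below 0.2 N and contact force between carrier and dial_gauge below 0.2 N and contact force between carrier and square below 0.2 N); the arm keeps its last pose, push and grip.
It fails at once if another thing on the table is shifted by more than 25 mm (distance of any of ring_gauge, plug_gauge, dial_gauge, square from where it was at the start of the episode above 0.025 m).
It fails at once if the carrier is tipped by more than 0.35 rad (angle between carrier's own z axis and vertical above 0.35 rad).
It also fails if it takes over 51 s, if anything falls off the work surface, if the arm or the gripper's body presses on something with over 40 N, if the wrist force passes 120 N, or if a joint passes its speed limit or range.

## Working session

There is one attempt and no reset: what is moved stays moved. The work goes in short steps, Python scripts to look and compute and a tool call to move; the robot and the scene stay as the last step left them, time stands still between calls to the robot, and variables do not carry over. Pictures are saved under pics/ and viewed, at most 10 in all, crops included, and the job is handed in when it is done.

Besides the shell and the picture viewer there is one more tool, called as name(argument=value, ...), one argument or row to a line, values as JSON. send_rows: Moves the arm, as the interface text tells. Its arguments: {"type":"object","properties":{"rows":{"type":"string"},"claw":{"type":"number"}},"required":["rows"]}

```bash
mkdir -p pics; ls
python3 - <<'E'
from station import env
import cv2, numpy as np
print(env.get_obs())
for n in("top","side"):
    im=env.read_camera(n); cv2.imwrite(f"pics/{n}0.png",im[:,:,::-1]); c=env.get_calibration(n); print(n,np.round(c["K"],1).tolist(),np.round(c["cam_to_world"],4).tolist())
E
```

```text
pics
{'clock': 0.0, 'qpos': array([-8.32884012e-01,  3.59407599e-01,  1.10547111e-02, -3.30022751e-04,
       -1.22411354e+00, -2.88068523e-01]), 'joint_velocities': array([-0.00053123, -0.00062163, -0.00112625,  0.00125068,  0.00164955,
        0.00229051]), 'joint_efforts': array([-1.25917566e-03, -5.83316982e+01,  2.93418288e+01,  6.93635255e+00,
       -5.88342198e-03, -6.99229031e-05]), 'tcp_pos': array([ 0.29324449, -0.60743437,  0.23035212]), 'eef_rot': array([ 7.00375308e-01, -3.06196364e+00, -2.52448424e-03]), 'contact_force': array([ 0.09086494,  0.2128433 , -0.15388041]), 'torque': array([-0.01160638,  0.04660366,  0.05738569]), 'gripper_force': 0.0, 'finger_gap': 0.08552883105914097}
top [[503.3, 0.0, 315.5], [0.0, 503.3, 204.5], [0.0, 0.0, 1.0]] [[-0.0093, -0.9991, 0.0406, 0.4907], [-0.9998, 0.0099, 0.0158, -0.0132], [-0.0161, -0.0405, -0.999, 1.3666], [0.0, 0.0, 0.0, 1.0]]
side [[401.7, 0.0, 314.6], [0.0, 401.7, 203.4], [0.0, 0.0, 1.0]] [[-0.9893, -0.1048, 0.1015, 0.4367], [-0.1457, 0.7432, -0.6531, 0.7061], [-0.007, -0.6609, -0.7505, 0.9182], [0.0, 0.0, 0.0, 1.0]]
```

View pics/top0.png

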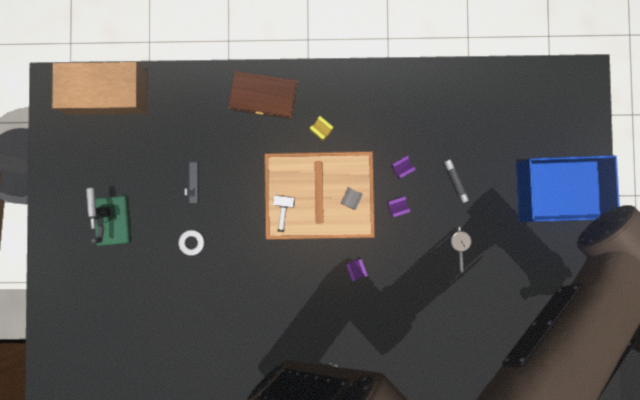

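View pics/side0.png

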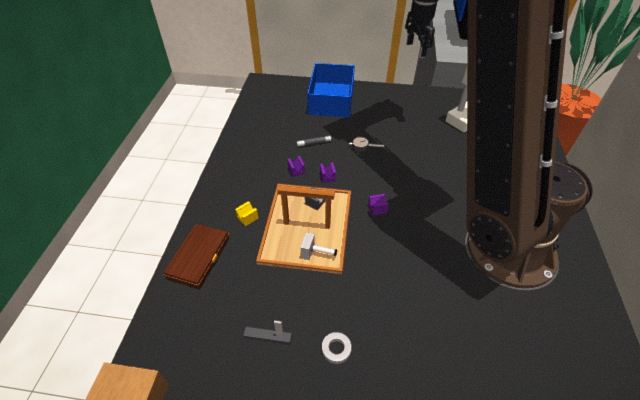

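The top view shows the carrier at about (320,195). The fallen stand has its foot at (284,202) and cap at (281,230), the bar is at (319,192), and the dark-grey V-block is on the deck at (351,198). Things that could be mistaken for the V-block are purple ones at (403,167), (399,207) and (357,270) and a yellow one at (321,128), all off the carrier. Nothing else looks like the stand or carrier. The square at (193,182) and ring at (191,243) are well clear.

```bash
cat > h.py <<'E'
import numpy as np, cv2
from station import env
def ray(n,uv):
    c=env.get_calibration(n);T=np.array(c["cam_to_world"]);d=np.linalg.inv(c["K"])@[uv[0],uv[1],1.]
    return T[:3,3],T[:3,:3]@d
def plane(n,uv,z):
    o,d=ray(n,uv);return o+d*(z-o[2])/d[2]
def tri(a,b):
    (o1,d1),(o2,d2)=ray("top",a),ray("side",b)
    s=np.linalg.lstsq(np.c_[d1,-d2],o2-o1,rcond=None)[0];p,q=o1+s[0]*d1,o2+s[1]*d2
    return (p+q)/2,np.linalg.norm(p-q)
def proj(n,p):
    c=env.get_calibration(n);T=np.array(c["cam_to_world"]);q=np.array(c["K"])@(T[:3,:3].T@(np.array(p)-T[:3,3]));return q[:2]/q[2]
E
python3 - <<'E'
from h import *
t=cv2.imread("pics/top0.png");s=cv2.imread("pics/side0.png")
a=cv2.resize(t[140:250,250:390],None,fx=4,fy=4,interpolation=cv2.INTER_CUBIC) #560x440
cv2.imwrite("pics/c1.png",a)
b=cv2.resize(s[175:280,250:360],None,fx=5,fy=5,interpolation=cv2.INTER_CUBIC)
cv2.imwrite("pics/c2.png",b)
E
```

```text
(no output)
```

View pics/c1.png

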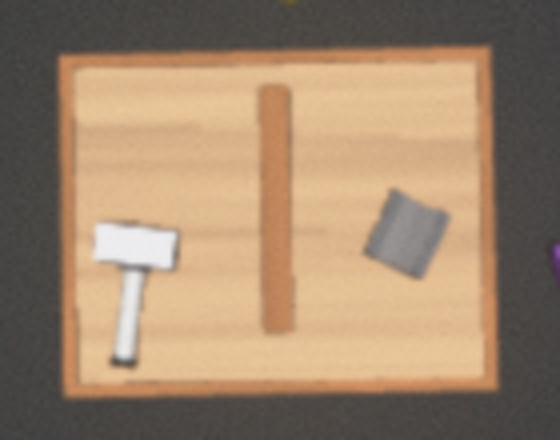

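View pics/c2.png

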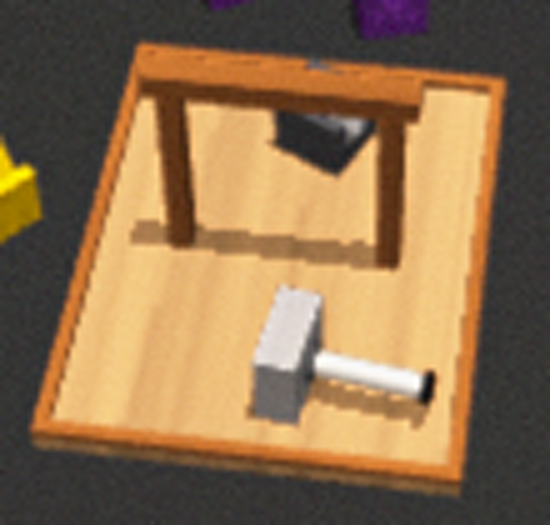

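The crops show grey-white foot at top-crop (137,245) with the post running to the black cap at (123,361); in the side crop post (318,363) to cap (428,386). The grip bar runs (274,86)–(278,331), and the dark grey V-block (407,234) is the one meant.

Run:
```python
from h import *
T=lambda u,v:(250+u/4-.4,140+v/4-.4); S=lambda u,v:(250+u/5-.4,175+v/5-.4)
np.set_printoptions(precision=4,suppress=True)
for k,a,b in [("cap",(123.5,361),(428,386)),("postroot",(133,271),(320,364)),("barfar",(275,86),(138,58)),("barnear",(278,331),(420,90))]:
    print(k,*tri(T(*a),S(*b)))
cs=[(60,56),(491,47),(497,390),(67,397)]
P=[plane("top",T(*c),.016) for c in cs];
print("carrier",np.array(P),np.mean(P,0),np.linalg.norm(P[0]-P[1]),np.linalg.norm(P[1]-P[2]))
print("bar@.154",plane("top",T(275,86),.154),plane("top",T(278,331),.154))
print("cap/root@.036",plane("top",T(123.5,364),.036),plane("top",T(133,271),.036), "foot",[plane("top",T(*c),.062) for c in((96,222),(179,231),(176,269),(94,259))])
print("vb",plane("top",T(407,234),.05))
```

```text
cap [0.4779 0.1007 0.0375] 0.0015237893328279494
postroot [0.5369 0.0941 0.0365] 0.0023022818861975687
barfar [ 0.6451 -0.002   0.1571] 0.0009846169024442777
barnear [ 0.4968 -0.0024  0.1542] 0.0002652681045076411
carrier [[ 0.6846  0.1442  0.016 ]
 [ 0.6873 -0.1464  0.016 ]
 [ 0.4568 -0.1472  0.016 ]
 [ 0.4547  0.1407  0.016 ]] [ 0.5709 -0.0022  0.016 ] 0.29067373323622536 0.23049707430150146
bar@.154 [ 0.645 -0.002  0.154] [ 0.4969 -0.0024  0.154 ]
cap/root@.036 [0.4767 0.1009 0.036 ] [0.5381 0.0942 0.036 ] foot [array([0.5693, 0.116 , 0.062 ]), array([0.5629, 0.0621, 0.062 ]), array([0.5382, 0.0642, 0.062 ]), array([0.5452, 0.1174, 0.062 ])]
vb [ 0.5601 -0.0865  0.05  ]
```

```bash
cat >> h.py <<'E'
from scipy.spatial.transform import Rotation as Ro
def frame(yaw,lean):
    """tool R: closing line at world angle 90deg+yaw, tool z leaning forward(+)/back(-) by lean deg"""
    u=np.array([np.cos(np.radians(yaw)),np.sin(np.radians(yaw)),0]);a=np.radians(lean)
    z=np.sin(a)*u-np.cos(a)*np.array([0,0,1]);y=np.cross([0,0,1],u);return Ro.from_matrix(np.c_[np.cross(y,z),y,z])
def rows(R1,p1,n,R0=None,p0=None):
    o=env.get_obs()
    R0=Ro.from_rotvec(o["eef_rot"]) if R0 is None else R0; p0=o["tcp_pos"] if p0 is None else p0
    rv=(R0.inv()*R1).as_rotvec()/n; r=Ro.from_rotvec(rv).as_matrix()
    M=sum(np.linalg.matrix_power(r,k) for k in range(n))
    s=np.linalg.solve(M,R0.inv().apply(np.array(p1)-p0))
    print(n,"x",*np.round(s,5),*np.round(np.degrees(rv),3))
def tcp(g,R): return np.array(g)+.019*R.as_matrix()[:,2]
E
python3 - <<'E'
from h import *
R=frame(-6.5,33); g=np.array([.505,.0975,.040]); p=tcp(g,R)
ph=p-.10*R.as_matrix()[:,2]; print(p,ph,R.as_rotvec())
pm=np.array([.45,.05,.24]); 
rows(R,ph+[0,0,.05],20)
E
```

```text
[0.51528162 0.09632856 0.02406526] [0.46116782 0.10249405 0.10793232] [ 0.14548644  2.56209759 -0.04309505]
20 x -0.01378 0.034 0.00674 0.468 -1.607 1.567
```

Run:
```python
from h import *
R=frame(-6.5,33); g=np.array([.505,.0975,.040]); p=tcp(g,R)
ph=p-.10*R.as_matrix()[:,2]
rows(R,ph+[0,0,.12],20)
```

```text
20 x -0.01474 0.03381 0.00332 0.468 -1.607 1.567
```

send_rows(
  rows="-0.0147 0.0338 0.0033 0.47 -1.61 1.57; -0.0147 0.0338 0.0033 0.47 -1.61 1.57; -0.0147 0.0338 0.0033 0.47 -1.61 1.57; -0.0147 0.0338 0.0033 0.47 -1.61 1.57; -0.0147 0.0338 0.0033 0.47 -1.61 1.57; -0.0147 0.0338 0.0033 0.47 -1.61 1.57; -0.0147 0.0338 0.0033 0.47 -1.61 1.57; -0.0147 0.0338 0.0033 0.47 -1.61 1.57; -0.0147 0.0338 0.0033 0.47 -1.61 1.57; -0.0147 0.0338 0.0033 0.47 -1.61 1.57; -0.0147 0.0338 0.0033 0.47 -1.61 1.57; -0.0147 0.0338 0.0033 0.47 -1.61 1.57; -0.0147 0.0338 0.0033 0.47 -1.61 1.57; -0.0147 0.0338 0.0033 0.47 -1.61 1.57; -0.0147 0.0338 0.0033 0.47 -1.61 1.57; -0.0147 0.0338 0.0033 0.47 -1.61 1.57; -0.0147 0.0338 0.0033 0.47 -1.61 1.57; -0.0147 0.0338 0.0033 0.47 -1.61 1.57; -0.0147 0.0338 0.0033 0.47 -1.61 1.57; -0.0147 0.0338 0.0033 0.47 -1.61 1.57",
  claw=1,
)

```text
clock: 1.77
tcp_pos: [0.4436, 0.0401, 0.239]
eef_rot: [0.082, 2.646, -0.04]
contact_force: [0.9, -1.6, 0.5]
finger_gap: 0.0853
gripper_force: 0.0
```

Run:
```python
from h import *
R=frame(-6.5,33); g=np.array([.505,.0975,.040]); p=tcp(g,R)
o=env.get_obs();print(o["tcp_pos"],o["eef_rot"],o["qpos"],o["contact_force"])
ph=p-.06*R.as_matrix()[:,2]
rows(R,ph,8)
```

```text
[0.44357497 0.04010044 0.23897799] [ 0.08220847  2.64644098 -0.03970946] [ 0.81352644 -0.35871583 -1.01619322  0.62456002 -0.69159237 -2.89047448] [ 0.86649821 -1.60693099  0.54313898]
8 x 0.00672 0.00806 0.01984 0.092 -0.582 0.345
```

Run:
```python
from h import *
R=frame(-6.5,5); p=tcp([.505,.0975,.18],R)
rows(R,p,10)
```

```text
10 x -0.00316 0.00628 0.00922 0.005 2.334 0.287
```

send_rows(
  rows="-0.0032 0.0063 0.0092 0 2.33 0.29; -0.0032 0.0063 0.0092 0 2.33 0.29; -0.0032 0.0063 0.0092 0 2.33 0.29; -0.0032 0.0063 0.0092 0 2.33 0.29; -0.0032 0.0063 0.0092 0 2.33 0.29; -0.0032 0.0063 0.0092 0 2.33 0.29; -0.0032 0.0063 0.0092 0 2.33 0.29; -0.0032 0.0063 0.0092 0 2.33 0.29; -0.0032 0.0063 0.0092 0 2.33 0.29; -0.0032 0.0063 0.0092 0 2.33 0.29; 0 0 0 0 0 0; 0 0 0 0 0 0",
)

```text
clock: 2.77
tcp_pos: [0.5067, 0.0945, 0.1588]
eef_rot: [0.176, 3.053, -0.013]
contact_force: [-1.1, -0.4, -1.3]
finger_gap: 0.0853
gripper_force: 0.0
```

Run:
```python
from h import *
o=env.get_obs();print(o["tcp_pos"],Ro.from_rotvec(o["eef_rot"]).as_matrix(),o["qpos"],o["contact_force"])
R=frame(-6.5,5); p=tcp([.505,.0975,.18],R)
rows(R,p,3)
rows(R,tcp([.505,.0975,.10],R),6)
```

```text
[0.50666455 0.09452935 0.15877193] [[-0.98996241  0.11481171  0.08241779]
 [ 0.11411306  0.99338069 -0.01315366]
 [-0.08338243 -0.00361668 -0.99651106]] [ 0.61028174  0.11148882 -0.53037875  0.07595964 -0.87021283 -2.34327033] [-1.07469468 -0.35978277 -1.26347355]
3 x 5e-05 0.00092 -0.00078 -0.071 -0.072 -0.025
6 x 0.00116 0.00049 0.0129 -0.036 -0.036 -0.012
```

Run:
```python
from h import *
R=frame(-6.5,5); rows(R,tcp([.505,.0975,.038],R),12)
```

```text
12 x 0.00102 0.00025 0.0116 -0.018 -0.018 -0.006
```

send_rows(
  rows="0.001 0.0003 0.0116 0 0 0; 0.001 0.0003 0.0116 0 0 0; 0.001 0.0003 0.0116 0 0 0; 0.001 0.0003 0.0116 0 0 0; 0.001 0.0003 0.0116 0 0 0; 0.001 0.0003 0.0116 0 0 0; 0.001 0.0003 0.0116 0 0 0; 0.001 0.0003 0.0116 0 0 0; 0.001 0.0003 0.0116 0 0 0; 0.001 0.0003 0.0116 0 0 0; 0.001 0.0003 0.0116 0 0 0; 0.001 0.0003 0.0116 0 0 0; 0 0 0 0 0 0",
)

```text
clock: 3.85
tcp_pos: [0.505, 0.0971, 0.0188]
eef_rot: [0.174, 3.054, -0.013]
contact_force: [-0.9, 0.4, -0.5]
finger_gap: 0.0858
gripper_force: 0.0
```

Run:
```python
from h import *
cv2.imwrite("pics/s1.png",cv2.resize(env.read_camera("side")[150:290,240:400,::-1],None,fx=4,fy=4,interpolation=cv2.INTER_CUBIC))
```

```text
(no output)
```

View pics/s1.png

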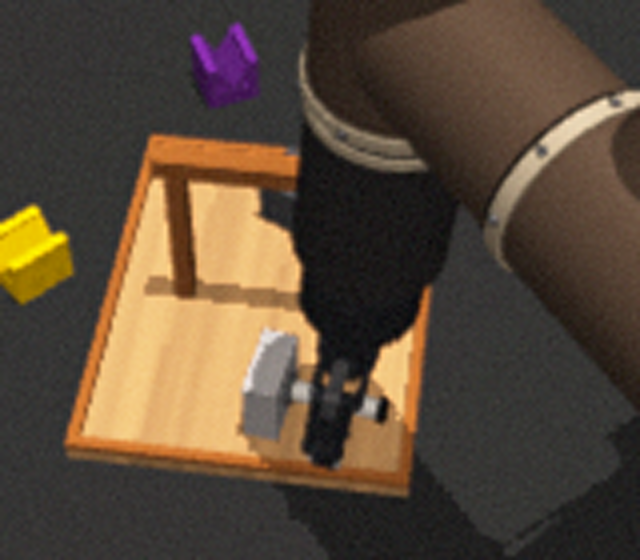

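The gripper straddles the post at crop (335,400), between foot (270,390) and cap (378,408), with no contact force. Closing.

send_rows(
  rows="0 0 0 0 0 0; 0 0 0 0 0 0; 0 0 0 0 0 0; 0 0 0 0 0 0; 0 0 0 0 0 0; 0 0 0 0 0 0; 0 0 0 0 0 0; 0 0 0 0 0 0; 0 0 0 0 0 0; 0 0 0 0 0 0",
  claw=-1,
)

```text
clock: 4.73
tcp_pos: [0.5066, 0.0979, 0.0202]
eef_rot: [0.174, 3.052, -0.011]
contact_force: [-2.1, -0.3, 4.8]
finger_gap: 0.0119
gripper_force: 58.3
```

Run:
```python
from h import *
o=env.get_obs();R0=Ro.from_rotvec(o["eef_rot"]);p0=o["tcp_pos"];print(p0,o["finger_gap"],o["gripper_force"],o["contact_force"])
rows(R0,p0+[0,0,.006],1)
# rotate about pivot edge (raised 6 mm), 60 deg about tool y axis
ax=R0.as_matrix()[:,1]
piv=np.array([.565,.091,.016]); p1=p0+[0,0,.006]
for a in(60,66):
    Q=Ro.from_rotvec(np.radians(a)*ax); rows(Q*R0,piv+Q.apply(p1-piv),20,R0,p1); print(piv+Q.apply(p1-piv))
```

```text
[0.50663041 0.09793917 0.02018511] 0.011928894813899908 58.2614940404892 [-2.11518961 -0.32973324  4.8448859 ]
1 x -0.00051 -1e-05 -0.00598 0.0 0.0 0.0
20 x -0.00087 -0.0 -0.003 0.0 3.0 -0.0
[0.54460478 0.09369119 0.07199724]
20 x -0.00097 0.0 -0.0033 0.0 3.3 -0.0
[0.55053247 0.09301564 0.07384052]
```

send_rows(
  rows="0 0 -0.003 0 0 0; 0 0 -0.003 0 0 0; -0.0009 0 -0.003 0 3 0; -0.0009 0 -0.003 0 3 0; -0.0009 0 -0.003 0 3 0; -0.0009 0 -0.003 0 3 0; -0.0009 0 -0.003 0 3 0; -0.0009 0 -0.003 0 3 0; -0.0009 0 -0.003 0 3 0; -0.0009 0 -0.003 0 3 0; -0.0009 0 -0.003 0 3 0; -0.0009 0 -0.003 0 3 0; 0 0 0 0 0 0",
)

```text
clock: 5.82
tcp_pos: [0.5206, 0.0963, 0.0529]
eef_rot: [-0.156, -2.696, -0.031]
contact_force: [1.0, -0.3, -3.0]
finger_gap: 0.0117
gripper_force: 58.3
```

Run:
```python
from h import *
o=env.get_obs();print(o["tcp_pos"],Ro.from_rotvec(o["eef_rot"]).as_matrix()[:,2],o["qpos"])
cv2.imwrite("pics/s2.png",cv2.resize(env.read_camera("side")[150:290,240:400,::-1],None,fx=4,fy=4,interpolation=cv2.INTER_CUBIC))
```

```text
[0.52057352 0.09627448 0.05293651] [-0.42508485  0.04675484 -0.90394516] [ 0.39308497  0.55799902 -0.10835754 -0.21525958 -1.30345857 -1.98059613]
```

View pics/s2.png

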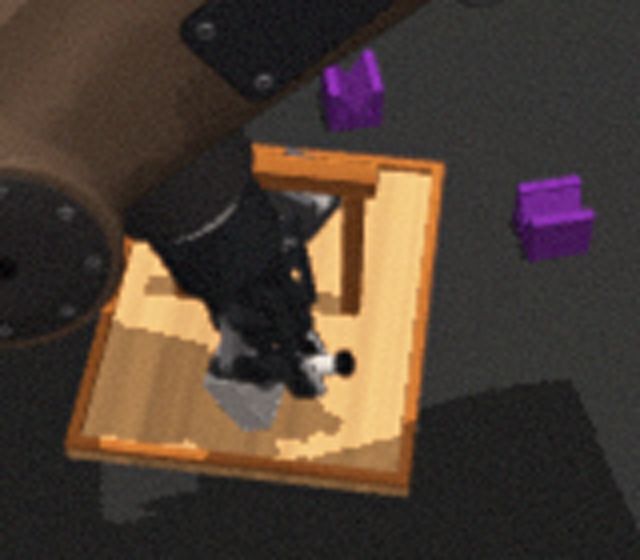

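The stand swings with the gripper: the cap at crop (345,362) is up and the foot (245,400) is clear of the deck. Carrying on.

send_rows(
  rows="-0.0011 0 -0.0036 0 3.6 0; -0.0011 0 -0.0036 0 3.6 0; -0.0011 0 -0.0036 0 3.6 0; -0.0011 0 -0.0036 0 3.6 0; -0.0011 0 -0.0036 0 3.6 0; -0.0011 0 -0.0036 0 3.6 0; -0.0011 0 -0.0036 0 3.6 0; -0.0011 0 -0.0036 0 3.6 0; -0.0011 0 -0.0036 0 3.6 0; -0.0011 0 -0.0036 0 3.6 0; 0 0 0 0 0 0; 0 0 0 0 0 0",
)

```text
clock: 6.87
tcp_pos: [0.5501, 0.0932, 0.0716]
eef_rot: [-0.121, -2.072, -0.067]
contact_force: [0.1, 0.6, -1.9]
finger_gap: 0.0124
gripper_force: 58.4
```

Run:
```python
from h import *
o=env.get_obs();print(o["tcp_pos"],Ro.from_rotvec(o["eef_rot"]).as_matrix(),o["qpos"])
cv2.imwrite("pics/s3.png",np.vstack([cv2.resize(env.read_camera(n)[a:a+75,b:b+160,::-1],None,fx=4,fy=4,interpolation=cv2.INTER_CUBIC) for n,a,b in(("side",210,230),("top",165,240))]))
```

```text
[0.55010615 0.09322098 0.07161354] [[-0.47904114  0.11457295 -0.87028307]
 [ 0.05819156  0.99340923  0.0987514 ]
 [ 0.87586148 -0.00333715 -0.48255107]] [ 0.26911459  0.95831989  0.43495482 -0.37728912 -2.05187808 -1.94749918]
```

View pics/s3.png

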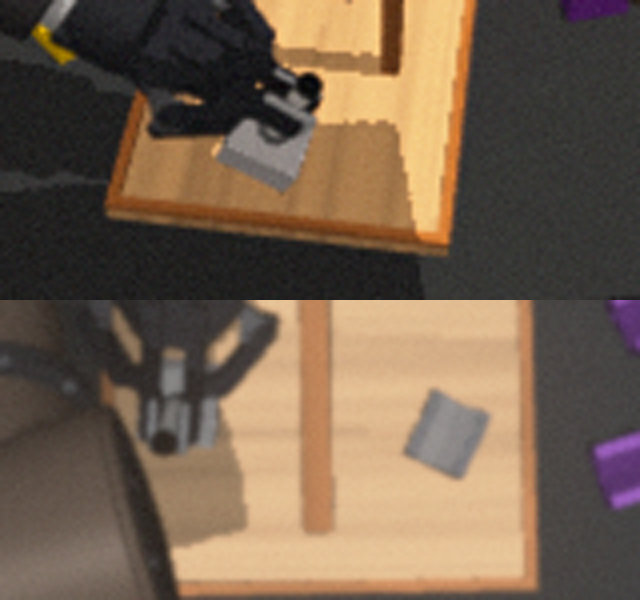

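Both views show the stand held about 25° short of upright: the cap is at side-crop (308,92) and top-crop (165,440). The V-block is undisturbed and the body is clear of the bar. Ten degrees more, then lower.

send_rows(
  rows="-0.0011 0 -0.0034 0 3.4 0; -0.0011 0 -0.0034 0 3.4 0; -0.0011 0 -0.0034 0 3.4 0; 0 0 0 0 0 0; -0.0019 0 0.0007 0 0 0; -0.0019 0 0.0007 0 0 0; 0 0 0 0 0 0; 0 0 0 0 0 0",
)

```text
clock: 7.63
tcp_pos: [0.5612, 0.0922, 0.0721]
eef_rot: [-0.109, -1.897, -0.076]
contact_force: [-0.1, 0.1, -1.2]
finger_gap: 0.0121
gripper_force: 58.5
```

send_rows(
  rows="-0.0014 0 0.0005 0 0 0; -0.0014 0 0.0005 0 0 0; 0 0 0 0 0 0; 0 0 0 0 0 0",
)

```text
clock: 7.97
tcp_pos: [0.5612, 0.0916, 0.0695]
eef_rot: [-0.109, -1.894, -0.075]
contact_force: [0.8, 0.1, 5.1]
finger_gap: 0.0118
gripper_force: 58.7
```

send_rows(
  rows="0 0 0 0 0 0; 0 0 0 0 0 0; 0 0 0 0 0 0; 0 0 0 0 0 0; 0 0 0 0 0 0; 0 0 0 0 0 0; 0 0 0 0 0 0; 0 0 0 0 0 0; 0 0 0 0 0 0; 0 0 0 0 0 0; 0 0 0 0 0 0; 0 0 0 0 0 0",
  claw=1,
)

```text
clock: 8.97
tcp_pos: [0.561, 0.0919, 0.0679]
eef_rot: [-0.11, -1.894, -0.076]
contact_force: [-0.3, 0.7, 0.9]
finger_gap: 0.0855
gripper_force: 0.0
```

Run:
```python
from h import *
cv2.imwrite("pics/s4.png",np.vstack([cv2.resize(env.read_camera(n)[a:a+75,b:b+160,::-1],None,fx=4,fy=4,interpolation=cv2.INTER_CUBIC) for n,a,b in(("side",205,230),("top",165,240))]))
```

```text
(no output)
```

View pics/s4.png

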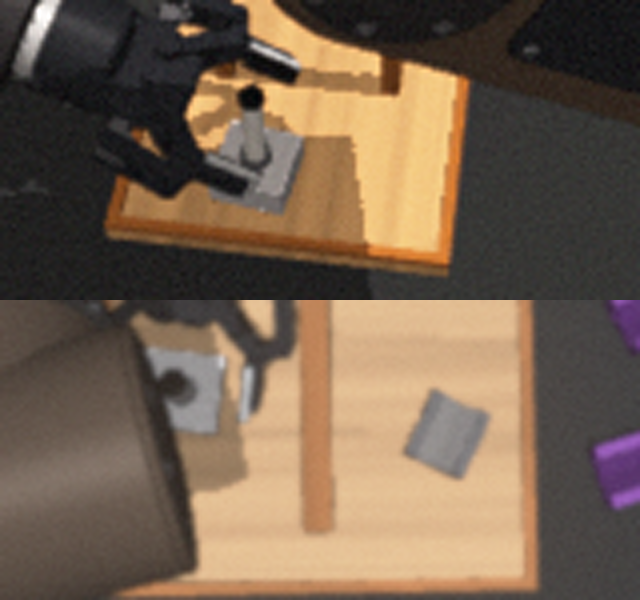

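The stand has settled upright: foot square around the cap at top-crop (180,385), and in the side view the post is vertical from (258,160) to (250,98). Fingers are off it on both sides.

Run:
```python
from h import *
o=env.get_obs();R0=Ro.from_rotvec(o["eef_rot"]);p0=o["tcp_pos"];print(o["qpos"])
p1=p0+[.03,0.002,.03]; rows(R0,p1,5,R0,p0)
p2=p0+[.05,0.002,.15];rows(R0,p2,6,R0,p1)
R=frame(0,0);p3=np.array([.571,-.0022,.24]); rows(R,p3,20,R0,p2)
```

```text
[ 0.24758193  1.07969624  0.57728262 -0.44195511 -2.24293028 -1.97995305]
5 x 0.00379 0.00107 -0.00753 0.0 0.0 0.0
6 x 0.01789 0.00034 -0.00954 0.0 0.0 0.0
20 x 0.0022 -0.00489 0.00013 0.198 -3.563 -0.288
```

send_rows(
  rows="0.0038 0.0011 -0.0075 0 0 0; 0.0038 0.0011 -0.0075 0 0 0; 0.0038 0.0011 -0.0075 0 0 0; 0.0038 0.0011 -0.0075 0 0 0; 0.0038 0.0011 -0.0075 0 0 0; 0.0179 0.0003 -0.0095 0 0 0; 0.0179 0.0003 -0.0095 0 0 0; 0.0179 0.0003 -0.0095 0 0 0; 0.0179 0.0003 -0.0095 0 0 0; 0.0179 0.0003 -0.0095 0 0 0; 0.0179 0.0003 -0.0095 0 0 0; 0 0 0 0 0 0",
)

```text
clock: 10.07
tcp_pos: [0.6124, 0.0932, 0.2229]
eef_rot: [-0.109, -1.903, -0.076]
contact_force: [0.0, -0.7, 1.6]
finger_gap: 0.0855
gripper_force: 0.0
```

send_rows(
  rows="0.0022 -0.0049 0.0001 0.2 -3.56 -0.29; 0.0022 -0.0049 0.0001 0.2 -3.56 -0.29; 0.0022 -0.0049 0.0001 0.2 -3.56 -0.29; 0.0022 -0.0049 0.0001 0.2 -3.56 -0.29; 0.0022 -0.0049 0.0001 0.2 -3.56 -0.29; 0.0022 -0.0049 0.0001 0.2 -3.56 -0.29; 0.0022 -0.0049 0.0001 0.2 -3.56 -0.29; 0.0022 -0.0049 0.0001 0.2 -3.56 -0.29; 0.0022 -0.0049 0.0001 0.2 -3.56 -0.29; 0.0022 -0.0049 0.0001 0.2 -3.56 -0.29; 0.0022 -0.0049 0.0001 0.2 -3.56 -0.29; 0.0022 -0.0049 0.0001 0.2 -3.56 -0.29; 0.0022 -0.0049 0.0001 0.2 -3.56 -0.29; 0.0022 -0.0049 0.0001 0.2 -3.56 -0.29; 0.0022 -0.0049 0.0001 0.2 -3.56 -0.29; 0.0022 -0.0049 0.0001 0.2 -3.56 -0.29; 0.0022 -0.0049 0.0001 0.2 -3.56 -0.29; 0.0022 -0.0049 0.0001 0.2 -3.56 -0.29; 0.0022 -0.0049 0.0001 0.2 -3.56 -0.29; 0.0022 -0.0049 0.0001 0.2 -3.56 -0.29",
)

```text
clock: 11.73
tcp_pos: [0.5716, -0.0024, 0.2419]
eef_rot: [-0.001, 3.138, 0.001]
contact_force: [0.5, 0.2, 0.3]
finger_gap: 0.0855
gripper_force: 0.0
```

Run:
```python
from h import *
o=env.get_obs();print(o["clock"],o["tcp_pos"],Ro.from_rotvec(o["eef_rot"]).as_matrix(),o["qpos"])
cv2.imwrite("pics/s5.png",np.vstack([cv2.resize(env.read_camera(n)[a:a+b,c:c+160,::-1],None,fx=3.5,fy=3.5,interpolation=cv2.INTER_CUBIC) for n,a,b,c in(("side",170,115,230),("top",145,50,240))]))
rows(frame(0,0),[.571,-.0022,.127],10)
```

```text
11.7333 [ 0.57155838 -0.00244774  0.24187471] [[-9.99991870e-01 -7.61319606e-04  3.95996330e-03]
 [-7.58249116e-04  9.99999411e-01  7.76826876e-04]
 [-3.96055238e-03  7.73817921e-04 -9.99991858e-01]] [ 3.38331616e-01  1.80086865e-01 -2.08411043e-01  6.29441250e-04
 -1.17830517e+00 -1.90860775e+00]
10 x -0.00011 6e-05 0.01155 0.006 0.02 0.004
```

View pics/s5.png

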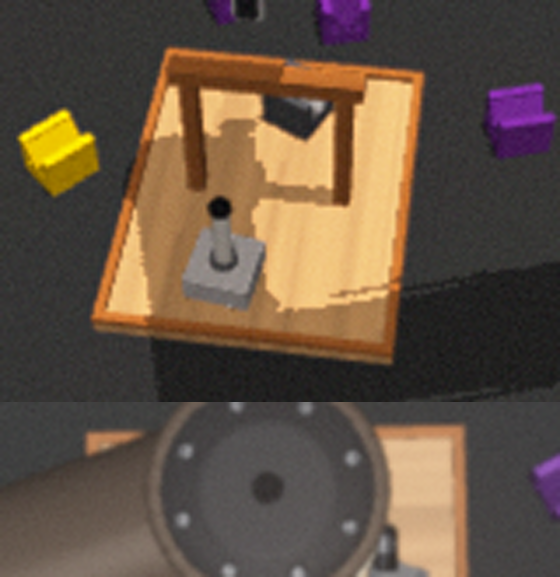

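The stand is upright on the deck (side crop: cap (220,207), foot (225,268)). The bar, at (168,65) to (365,85), hasn't moved measurably. Descending onto the bar.

send_rows(
  rows="0 0 0.0115 0 0 0; 0 0 0.0115 0 0 0; 0 0 0.0115 0 0 0; 0 0 0.0115 0 0 0; 0 0 0.0115 0 0 0; 0 0 0.0115 0 0 0; 0 0 0.0115 0 0 0; 0 0 0.0115 0 0 0; 0 0 0.0115 0 0 0; 0 0 0.0115 0 0 0; 0 0 0 0 0 0; 0 0 0 0 0 0",
)

```text
clock: 12.83
tcp_pos: [0.571, -0.0024, 0.1244]
eef_rot: [0.001, -3.138, 0.001]
contact_force: [0.3, -1.8, 0.3]
finger_gap: 0.0853
gripper_force: 0.0
```

send_rows(
  rows="0 0 0 0 0 0; 0 0 0 0 0 0; 0 0 0 0 0 0; 0 0 0 0 0 0; 0 0 0 0 0 0; 0 0 0 0 0 0; 0 0 0 0 0 0; 0 0 0 0 0 0; 0 0 0 0 0 0; 0 0 0 0 0 0; 0 0 0 0 0 0; 0 0 0 0 0 0",
  claw=-1,
)

```text
clock: 13.83
tcp_pos: [0.571, -0.0025, 0.1259]
eef_rot: [0.002, -3.141, 0.0]
contact_force: [-1.2, 0.0, 6.0]
finger_gap: 0.0167
gripper_force: 60.5
```

send_rows(
  rows="0 0 -0.001 0 0 0; 0 0 -0.002 0 0 0; 0 0 -0.003 0 0 0; 0 0 -0.004 0 0 0; 0 0 -0.004 0 0 0; 0 0 -0.004 0 0 0; 0 0 -0.004 0 0 0; 0 0 -0.004 0 0 0; 0 0 -0.004 0 0 0; 0 0 -0.004 0 0 0; 0 0 -0.004 0 0 0; 0 0 -0.004 0 0 0; 0 0 -0.003 0 0 0; 0 0 -0.002 0 0 0; 0 0 -0.001 0 0 0; 0 0 0 0 0 0; 0 0 0 0 0 0",
)

```text
clock: 15.25
tcp_pos: [0.5708, -0.0024, 0.1732]
eef_rot: [0.001, -3.14, 0.0]
contact_force: [0.2, -0.7, -7.4]
finger_gap: 0.0169
gripper_force: 58.8
```

Run:
```python
from h import *
o=env.get_obs();print(o["clock"],o["tcp_pos"],o["eef_rot"],o["contact_force"],o["torque"])
cv2.imwrite("pics/s6.png",cv2.resize(env.read_camera("side")[130:290,215:385,::-1],None,fx=3.5,fy=3.5,interpolation=cv2.INTER_CUBIC))
```

```text
15.25 [ 0.57083034 -0.00242341  0.17324607] [ 1.48993298e-03 -3.14036257e+00  2.61965302e-05] [ 0.20799101 -0.70730207 -7.35007768] [-0.01312373  0.04176738 -0.04959317]
```

View pics/s6.png

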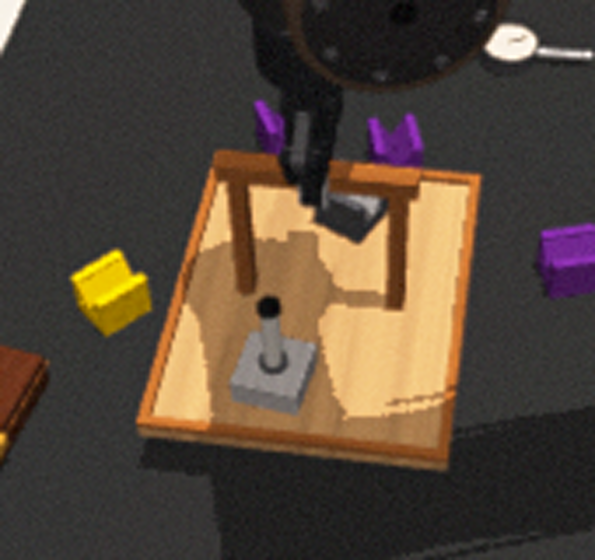

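The carrier hangs level 48 mm up with the stand (270,350) and V-block (350,210) in place, and the wrist carries −7.4 N, close to 0.8 kg. Lifting the rest.

send_rows(
  rows="0 0 -0.001 0 0 0; 0 0 -0.002 0 0 0; 0 0 -0.003 0 0 0; 0 0 -0.004 0 0 0; 0 0 -0.004 0 0 0; 0 0 -0.004 0 0 0; 0 0 -0.004 0 0 0; 0 0 -0.004 0 0 0; 0 0 -0.004 0 0 0; 0 0 -0.004 0 0 0; 0 0 -0.004 0 0 0; 0 0 -0.004 0 0 0; 0 0 -0.004 0 0 0; 0 0 -0.003 0 0 0; 0 0 -0.002 0 0 0; 0 0 -0.001 0 0 0; 0 0 0 0 0 0; 0 0 0 0 0 0; 0 0 0 0 0 0; 0 0 0 0 0 0",
)

```text
clock: 16.97
tcp_pos: [0.5709, -0.0025, 0.2251]
eef_rot: [0.001, -3.14, 0.0]
contact_force: [-0.6, -0.5, -7.6]
finger_gap: 0.0166
gripper_force: 58.8
```

send_rows(
  rows="0 0 0 0 0 0; 0 0 0 0 0 0; 0 0 0 0 0 0; 0 0 0 0 0 0; 0 0 0 0 0 0; 0 0 0 0 0 0; 0 0 0 0 0 0; 0 0 0 0 0 0",
)

```text
clock: 17.63
tcp_pos: [0.571, -0.0024, 0.2254]
eef_rot: [0.002, -3.141, 0.0]
contact_force: [0.0, -0.6, -7.3]
finger_gap: 0.0167
gripper_force: 58.8
```

Run:
```python
from h import *
o=env.get_obs();print(o["clock"],o["tcp_pos"],o["eef_rot"],o["contact_force"],o["torque"],o["gripper_force"])
# level check: orange lip corners in the side view against predicted ones for a level carrier
im=env.read_camera("side");h=cv2.cvtColor(im,cv2.COLOR_RGB2HSV)
m=cv2.inRange(h,(5,90,70),(25,255,255));m[:130]=0;m[330:]=0;m[:,:240]=0;m[:,370:]=0
c=max(cv2.findContours(m,0,2)[0],key=cv2.contourArea);print(cv2.approxPolyDP(cv2.convexHull(c),3,True)[:,0].tolist())
b=o["tcp_pos"]+[0,0,.019-.145]
for x,y in((.115,.145),(-.115,.145),(-.115,-.145),(.115,-.145)):print(np.round(proj("side",b+[x,y,.016])),end=" ")
k=cv2.inRange(h,(0,0,0),(179,255,45)); ys,xs=np.nonzero(k[200:240,285:302]); print("\npredicted cap",np.round(proj("side",[b[0]+.02,.0935,b[2]+.101]),1),"foot",np.round(proj("side",[b[0]+.02,.0935,b[2]+.034]),1),"dark px",len(xs),xs.mean()+285 if len(xs) else 0,ys.mean()+200 if len(xs) else 0)
```

```text
17.6333 [ 0.57099554 -0.0024138   0.22536889] [ 1.52397673e-03 -3.14057582e+00  3.43609043e-05] [ 0.03667046 -0.62012055 -7.31300649] [ 0.0106277   0.05379028 -0.03111765] 58.7772274017334
[[276, 157], [353, 167], [343, 252], [252, 242], [240, 221], [240, 205]]
[250. 238.] [343. 249.] [353. 167.] [275. 159.] 
predicted cap [290.  204.6] foot [291.5 222.3] dark px 31 290.4516129032258 203.41935483870967
```

The corners match a level carrier 99 mm up, to within 1–2 px (two points in the list belong to the yellow block or book). The cap is where an upright stand would put it, and everything is still.

```bash
python3 -c "
from station import env
print(env.close_job())"
```

```text
the job is handed in; nothing more can be done
None
```

The post stand is upright on the deck and released, and the carrier is held still and level about 99 mm above the granite with the V-block still on it; I handed the job in at about 17.7 s of the 51 s, and the hand-in returned no verdict.

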